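# Press a splined sprocket home for its circlip

## Task

The planer's table-lift drive is being put back together on the bench. Take the splined sprocket that carries the small trigger lug, fit it on the drive's upright splined shaft, lug side up and with the lug facing the brass pickup, turning it until the splines mesh, and slide it down and press it fully home against the spring. Finish while still gripping it and pressing it fully down, so that the circlip can be fitted; leave the other loose things on the bench where they are.

Things in the scene. Friction and masses are not known exactly. Their poses are not given: they have to be found in the camera images.
- sprocket: 16-tooth steel chain sprocket, lying hub up. Disc 70 mm over the teeth, 8 mm thick; bright hub 46 mm in diameter reaching 44 mm above the underside, with two upright flats to grip (40 mm apart, 22 mm wide, full hub height) facing its own +y and -y; trigger lug at its own -x. About 0.4 kg. Origin: centre of the underside, z up the bore.
- hub_top (a point): Centre of the hub's top, 44 mm above the sprocket's underside. The bore goes right through with six grooves every 60 degrees, one of them towards the lug: 26.6 mm between lands, 34 mm across groove bottoms, grooves 8.6 mm wide. It goes on the shaft in six turns; only with the sprocket's x axis along the drive unit's x axis, same direction, does the lug face the pickup.
- trigger_lug (a point): Outer face of the trigger lug: a small steel block 8 mm radially, 10 mm wide, standing 7 mm above the disc (its top is 15 mm above the sprocket's underside); the point is 31 mm from the sprocket's axis.
- drive_unit: Table-lift drive, fixed to the bench: grey gearbox with aluminium lid (top 46 mm above the bench) on a 190 x 112 mm steel base plate, motor lying on its own +x side, pickup on its own -x side, upright splined shaft that does not turn. Origin: on the shaft axis at bench height; z up.
- shaft_tip (a point): Centre of the shaft's tip, 113 mm above the bench. Six splines every 60 degrees, one of them towards the pickup: 6 mm wide, 24 mm root and 32 mm outer diameter, ending 103 mm above the bench. Above them a plain turned end, 24 mm in diameter, with the circlip groove; its last 5 mm taper to 18 mm.
- pickup_face (a point): Face of the pickup, a brass threaded barrel 12 mm in diameter lying level on an upright steel bracket (bracket top 84 mm above the bench), pointing at the shaft; the face is 40 mm from the shaft axis and 72 mm above the bench.
- thrust_cup (a joint): Spring-loaded aluminium cup, 51 mm in diameter, round the shaft's foot; the sprocket's underside rests on it. 0 = up (cup top 72 mm above the bench); 0.010 m = down at its stop (62 mm: sprocket fully home). Spring 7 N at the top, 14 N at the stop: the sprocket's weight alone does not move it, and it springs back when let go.
- idler: The other sprocket, not to be used: 18 teeth, 79 mm over the teeth, low round hub (18 mm high), plain round bore, no lug. Lies loose near the first; the two may be either way round. Origin: centre of the underside.
- screwdriver: Screwdriver with green handle, 192 mm long, 32 mm high, lying loose behind the sprockets along its own y; origin: middle of its underside.
- tape_measure: Grey tape measure, 36 x 72 x 62 mm, standing loose at the right end of the bench; origin: middle of its underside.
Things that resemble listed ones, but are neither listed nor needed, are in the scene too. Leave any orange look-alike of the sprocket alone.

How it is judged:
On the way:
1. the sprocket is threaded on the shaft, its splines meshed, with the lug facing the pickup (height (world z) of sprocket below 0.098 m and horizontal distance between sprocket and drive_unit below 0.0035 m and angle between sprocket's own z axis and vertical below 0.12 rad and x of trigger_lug in the frame of drive_unit below -0.027 m), for 0.1 s.
At the end, for the whole second after the job is handed in: Sprocket on the shaft, axes within 3 mm, upright within 0.08 rad, lug towards the pickup (its outer face over 27 mm from the axis that way), underside under 64.5 mm above the bench, cup down over 8 of its 10 mm; fingers grip it (over 3 N), it bears on the cup with over 5 N, at rest (value of joint thrust_cup above 0.008 m and contact force between sprocket and thrust_cup above 5 N and contact force between the fingers and sprocket above 3 N and height (world z) of sprocket below 0.0645 m and horizontal distance between sprocket and drive_unit below 0.003 m and angle between sprocket's own z axis and vertical below 0.08 rad and x of trigger_lug in the frame of drive_unit below -0.027 m and linear speed of sprocket below 0.02 m/s); the arm keeps its last pose, push and grip.
It fails at once if the other sprocket, the screwdriver or the tape measure is moved by more than 30 mm (distance of any of idler, screwdriver, tape_measure from where it was at the start of the episode above 0.03 m).
It also fails if it takes over 43 s, if anything falls off the work surface, if the arm or the gripper's body presses on something with over 40 N, if the wrist force passes 120 N, or if a joint passes its speed limit or range.

## Robot

A 6-joint arm with a two-finger parallel gripper is mounted at the origin on a cart in front of the work surface, level with it; the furniture and walls round the work are solid. World frame = base frame: x ahead of the robot, y to its left, z up, the work surface at z = 0. Lengths are in m, angles in rad, forces in N, time in s.
With the tool pointing down it reaches from about 0.25 to 0.725 m from the base axis. Payload 9.7 kg.
Tool frame: the origin (TCP) lies at the very end of the fingers, on their centre line; the grasp point (between the pads) lies 19 mm behind it; z points along the fingers, y is the line along which they close (so a half turn about z gives the same grasp; the last joint's range is limited). The gripper opens to 85 mm and grips with 20 to 120 N. Pads are 22 mm wide; open, the fingers measure 114 mm over their backs; the gripper's body (76 mm by 85 mm) begins 54 mm behind the grasp point. The pads swing forward as they close: fully open they stand 13 mm farther back than shut.
Start: joints at [-1.274, 0.087, 0.176, 1.66, 0, 1.571], TCP at [0.161, -0.526, 0.231] pointing down, gripper open.
Joint ranges: [-3.13, 3.13], [-0.85, 1.81], [-1.15, 1.24], [-2.2, 2.28], [-1.44, 1.52], [-3.14, 3.14]. Speed limits (rad/s): [2.22, 2.22, 2.57, 3.14, 3.14, 3.14].

## Interface

Orientations are given as a rotation vector (axis times angle).
In Python, from workcell import arm gives the robot as it stands.
- The arm moves only by the shell command python3 -m creep 'ROWS' [FORCE]. ROWS is rows parted by semicolons, their numbers by spaces, 1 to 5 of them, each of 7 numbers: a rotation vector rx, ry, rz in rad, then dx, dy, dz in m, then the finger opening in m; each row shifts and turns the commanded pose from where the row before left it, along the tool's axes as they then stand; what a row does not reach is not made up. A row lasts 1/12 s, in which the tool goes at most 0.0417 m and 0.125 rad, less where a joint would pass 70% of its speed; a pose out of reach is approached as far as the arm can. The fingers move at their own pace and stop on an object; FORCE is the grip in N (left out, the last holds). Time passes only in rows, so rows that do not move let the fingers close. It prints the time, the measured TCP pose, the force, the opening and the grip force at its end.
- arm.sense(): the state, without advancing time (a new reading comes with each control period).
- arm.camera(name): name is "side" or "top"; returns a dict with "pixels" (400x640x3 uint8, red, green, blue), "intrinsics" (3x3 intrinsics, pixels), "rvec" (rotation vector, rad) and "tvec" (3), from world to camera coordinates, as OpenCV has them. Camera axes: x right, y down, z forward; pixel columns grow to the right and rows downward; lengths in m; the calibration is good to about 2 mm. A picture is of the moment at which its call begins. There is no depth.
- arm.finish_job(): hands the job in; it is judged then, once.
Trained networks look in the newest picture that a camera, given by its name, has taken for a name from the list of things; names that differ only in an ending like _2 or _b are one class to them, and where a whole thing is asked for, a point or a joint stands for the part that bears it (a point fixed in the world has none). Each returns a list of dicts, best first, with "score" (0 to 1); they miss things now and then, are a little off and sometimes report something else, mostly with a low value. They report only what shows in the picture. A call takes as long as a camera call. They do not tell look-alikes from the thing itself.
- arm.masks_of(camera, name): "region" (400x640 bool, what is visible of it) and "xy" ([column, row] in pixels, amid what is visible of it).
The state is a dict: "time": time; "joints": joint angles; "joint_vel": joint speeds; "joint_torque": joint torques, N m; "eef_pos": TCP position; "orientation": TCP orientation; "wrist_force": force on the tool from outside, world axes, zero at the start; "ft_torque": the same for the moment, N m; "grip_width": finger opening in m; "grasp_force": force on a finger pad.
Only numpy, scipy, OpenCV 4.12 (cv2) and the standard library are available. Lean on these libraries where they do the work, as an engineer would, in place of code of your own. Each camera call takes 0.05 s, during which the arm holds its last target. There are 200 camera calls.

## Working session

There is one attempt and no reset: what is moved stays moved. The work goes in short steps, Python scripts to look and compute and a shell command to move; the robot and the scene stay as the last step left them, time stands still between calls to the robot, and variables do not carry over. Pictures are saved under pics/ and viewed, at most 10 in all, crops included, and the job is handed in when it is done.

```bash
mkdir -p pics; ls
cat > h.py <<'E'
import numpy as np, cv2
from workcell import arm
def snap(n,f=None):
    c=arm.camera(n)
    if f: cv2.imwrite('pics/'+f,c['pixels'][:,:,::-1])
    return c
def PM(c): return c['intrinsics']@np.c_[cv2.Rodrigues(np.array(c['rvec'],float))[0],np.array(c['tvec'])]
def proj(c,p):
    q=PM(c)@np.r_[p,1]; return q[:2]/q[2]
def tri(c1,u1,c2,u2):
    X=cv2.triangulatePoints(PM(c1),PM(c2),np.array(u1,float).reshape(2,1),np.array(u2,float).reshape(2,1))[:,0]; return X[:3]/X[3]
def atz(c,u,z):
    P=PM(c); H=P[:,[0,1,3]].copy(); H[:,2]+=z*P[:,2]; q=np.linalg.solve(H,np.r_[u,1]); return q[:2]/q[2]
E
python3 - <<'E'
from h import *
cs={n:snap(n,n+'0.png') for n in('side','top')}
for n,c in cs.items():
    R=cv2.Rodrigues(np.array(c['rvec'],float))[0]; print(n,c['intrinsics'][0],'cam at',(-R.T@np.array(c['tvec'])).round(3))
    for k in ['sprocket','hub_top','trigger_lug','drive_unit','shaft_tip','pickup_face','idler','screwdriver']:
        print(n,k,[(np.round(d['xy'],1).tolist(),round(d['score'],2),int(d['region'].sum())) for d in arm.masks_of(n,k)[:4]])
print(arm.sense())
E
```

```text
pics
side [390.3064206    0.         322.12023525] cam at [ 0.462 -0.817  0.733]
side sprocket [([289.1, 194.9], 0.83, 373), ([298.1, 224.5], 0.59, 461)]
side hub_top [([290.6, 199.5], 0.84, 347), ([294.4, 222.9], 0.73, 427)]
side trigger_lug [([285.5, 198.3], 0.81, 347), ([296.8, 221.6], 0.64, 462)]
side drive_unit [([329.2, 261.7], 0.89, 3361)]
side shaft_tip [([267.7, 327.4], 0.65, 790), ([332.4, 263.2], 0.62, 3295)]
side pickup_face [([330.6, 260.4], 0.78, 3244)]
side idler [([295.7, 166.9], 0.47, 209)]
side screwdriver [([350.1, 164.2], 0.44, 163), ([293.4, 164.2], 0.28, 233)]
top [424.40100597   0.         317.80711899] cam at [ 0.32  -0.007  1.336]
top sprocket [([309.2, 226.3], 0.83, 265), ([267.0, 232.7], 0.55, 257)]
top hub_top [([276.4, 235.0], 0.69, 266), ([311.0, 227.4], 0.68, 238)]
top trigger_lug [([275.1, 231.9], 0.7, 255), ([311.6, 230.1], 0.65, 249)]
top drive_unit [([357.7, 198.3], 0.85, 2150)]
top shaft_tip [([358.2, 201.6], 0.64, 2181)]
top pickup_face [([356.6, 198.0], 0.59, 2242), ([360.7, 209.5], 0.25, 82)]
top idler [([201.2, 224.6], 0.9, 441)]
top screwdriver [([358.2, 205.1], 0.62, 130), ([224.1, 164.9], 0.53, 318)]
{'time': 0.9, 'joints': array([-1.27400527e+00,  8.68489611e-02,  1.75927951e-01,  1.65975984e+00,
       -2.18740836e-05,  1.57080170e+00]), 'joint_vel': array([-0.00058347,  0.00092022,  0.00018547, -0.0005113 , -0.00079613,
        0.00086729]), 'joint_torque': array([-1.21392059e-03, -5.20105398e+01,  4.64847565e+01,  1.76232843e-03,
       -3.35779123e-05, -1.47575882e-06]), 'eef_pos': array([ 0.16084922, -0.52597534,  0.2313266 ]), 'orientation': array([ 3.10695031e+00,  4.64463434e-01, -7.16249213e-06]), 'wrist_force': array([ 0.56497653, -0.66329352, -0.08893575]), 'ft_torque': array([ 0.05558172, -0.03530957, -0.01735443]), 'grasp_force': 0.0, 'grip_width': 0.08526178458136284}
```

Run:
```python
import cv2,numpy as np
s=cv2.imread('pics/side0.png');t=cv2.imread('pics/top0.png')
a=cv2.resize(s[140:340,220:420],None,fx=3,fy=3,interpolation=cv2.INTER_CUBIC)
cv2.imwrite('pics/side0c.png',a)
a=cv2.resize(t[140:260,240:400],None,fx=5,fy=5,interpolation=cv2.INTER_CUBIC)
cv2.imwrite('pics/top0c.png',a)
```

```text
(no output)
```

View pics/side0c.png

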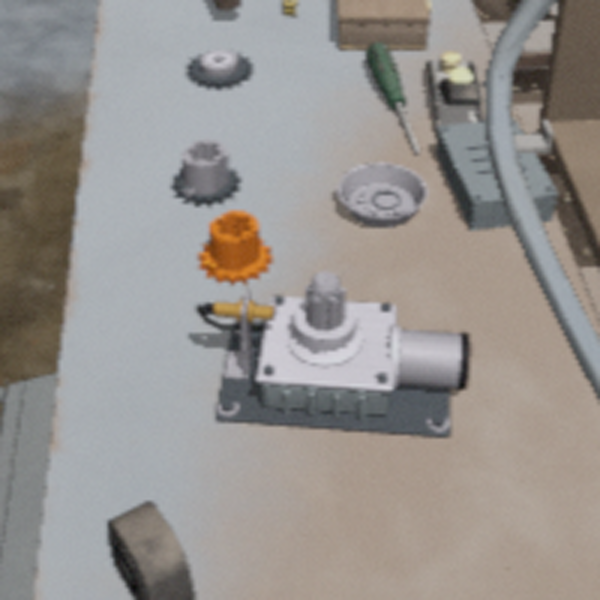

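View pics/top0c.png

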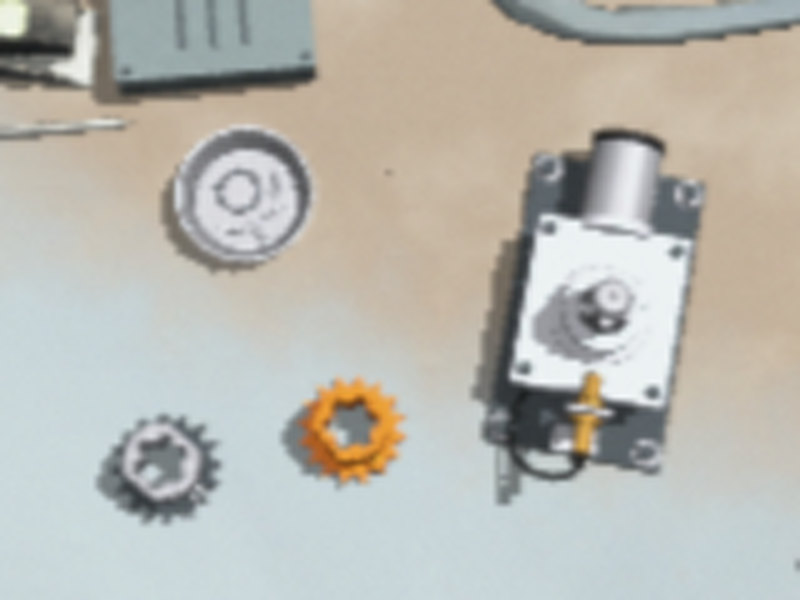

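View pics/top0.png

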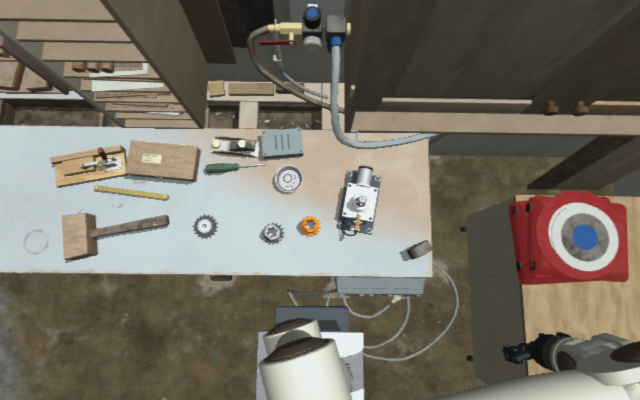

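The top view shows the grey sprocket at (273,233), the orange look-alike at (311,226), the shaft tip at about (361,200), and the idler at (205,226). In the side view, the sprocket is at (288,198) and the shaft tip at (328,234). I still need the lug direction, so I'll zoom in on averaged frames.

Run:
```python
from h import *
cs={}
for n in('side','top'):
    L=[snap(n) for _ in range(4)]; c=L[0]; c['pixels']=np.mean([l['pixels'] for l in L],0).astype(np.uint8); cs[n]=c; np.save(n+'.npy',c,allow_pickle=True)
def crop(n,x,y,w,h): return cv2.resize(cs[n]['pixels'][y:y+h,x:x+w,::-1],(400,300),interpolation=cv2.INTER_CUBIC)
A=np.vstack([np.hstack([crop('side',268,182,40,30),crop('side',304,222,48,36)]),np.hstack([crop('top',255,219,36,27),crop('top',340,160,44,33*1)])])
cv2.imwrite('pics/z.png',A)
for n,c in cs.items():
    for x in [(.5,0,0),(.55,0,0),(.5,.05,0),(.5,0,.1)]: print(n,x,proj(c,x).round(1))
```

```text
side (0.5, 0, 0) [308.3 227.5]
side (0.55, 0, 0) [326.1 226.5]
side (0.5, 0.05, 0) [307.3 216. ]
side (0.5, 0, 0.1) [307.8 199.3]
top (0.5, 0, 0) [311.6 217.4]
top (0.55, 0, 0) [311.9 201.8]
top (0.5, 0.05, 0) [295.9 217.1]
top (0.5, 0, 0.1) [311.5 212.8]
```

View pics/z.png

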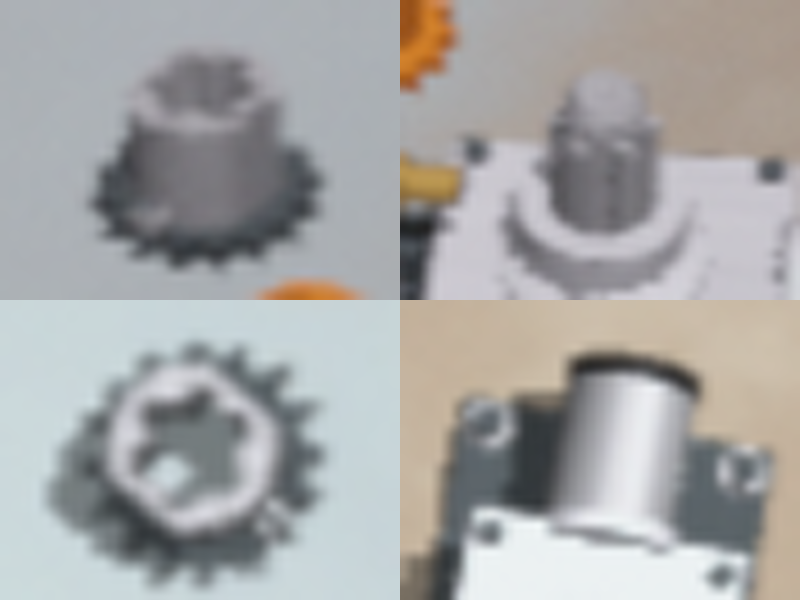

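Sprocket lug: side (283.2,203.5), top (279.5,238.8). Hub top: side (288.5,191), top (272.3,232.2). Next I'll triangulate these, then fit the drive with shape points.

Run:
```python
from h import *
S=np.load('side.npy',allow_pickle=True).item();T=np.load('top.npy',allow_pickle=True).item()
def rt(a,b):
    X=tri(S,a,T,b); return X.round(4),(proj(S,X)-a).round(1),(proj(T,X)-b).round(1)
print('hub',rt((288.5,191.),(272.3,232.2)))
print('lug',rt((283.2,203.5),(279.5,238.8)))
# silhouettes: sprocket outline by masks, averaged ; ground-fit
for n,c,box in(('top',T,(255,219,36,27)),):
    print('hubtop@.044',atz(c,(272.3,232.2),.044).round(4),'lug@.014',atz(c,(279.5,238.8),.0145).round(4))
print('S hub',atz(S,(288.5,191.),.044).round(4),'lug',atz(S,(283.2,203.5),.0145).round(4))
# shaft tip: side zoom (605,82) scale 8.33, top crop (613,294)/5
print('tip S',atz(S,(304+205*.12,222+82*.12),.113).round(4),'T',atz(T,(240+613/5,140+294/5),.113).round(4), rt((304+205*.12,222+82*.12),(240+613/5,140+294/5)))
# lid corner screws in top crop at z .046
pts=np.array([[549,228],[677,252],[653,393],[524,368]])/5+[240,140]
W=np.array([atz(T,p,.046) for p in pts]);print(W.round(4),W.mean(0))
for i in range(4): d=W[i]-W[(i+1)%4];print(np.hypot(*d),np.degrees(np.arctan2(d[1],d[0])))
pts=np.array([[547,166],[688,193],[647,456],[498,424]])/5+[240,140]
W=np.array([atz(T,p,.008) for p in pts]);print(W.round(4),W.mean(0))
for i in range(4): d=W[i]-W[(i+1)%4];print(np.hypot(*d),np.degrees(np.arctan2(d[1],d[0])))
# side lid screws
pts=np.array([[280,301],[386,307],[382,378],[268,370]])/3+[220,140]
W=np.array([atz(S,p,.046) for p in pts]);print(W.round(4),W.mean(0))
for i in range(4): d=W[i]-W[(i+1)%4];print(np.hypot(*d),np.degrees(np.arctan2(d[1],d[0])))
```

```text
hub (array([0.4478, 0.1191, 0.042 ]), array([-0.3,  0.1]), array([-0. , -0.2]))
lug (array([0.4304, 0.099 , 0.0116]), array([-0.3,  0. ]), array([-0. , -0.2]))
hubtop@.044 [0.4469 0.1188] lug@.014 [0.4295 0.0987]
S hub [0.4487 0.1166] lug [0.4313 0.0955]
tip S [ 0.5407 -0.145 ] T [ 0.5416 -0.1492] (array([ 0.5406, -0.1488,  0.1166]), array([ 0.2, -0. ]), array([0. , 0.1]))
[[ 0.5949 -0.1174]
 [ 0.5808 -0.1969]
 [ 0.4924 -0.1811]
 [ 0.5068 -0.1019]] [ 0.54372391 -0.14932971]
0.08073856621918282 79.96092900631207
0.08980408531330178 -10.16121102897838
0.08045597513064176 -100.30118973431091
0.08943585704406971 170.01986343452143
[[ 0.6437 -0.1194]
 [ 0.6273 -0.2101]
 [ 0.4576 -0.182 ]
 [ 0.4765 -0.0884]] [ 0.55127331 -0.14996751]
0.09211781037849257 79.69418313747506
0.17196808644249678 -9.391304617687876
0.09553913710806834 -101.42406706659779
0.17008292283135415 169.4723801961705
[[ 0.5074 -0.1009]
 [ 0.5957 -0.1151]
 [ 0.5814 -0.1941]
 [ 0.4926 -0.1785]] [ 0.54424846 -0.14715855]
0.08938438891785262 170.8475835706412
0.08025520445229041 79.73003017087387
0.09016120755671159 -9.948899334884107
0.07902108391130674 -100.84452845393076
```

The two views agree, and the sizes match the text (bolt spacing, hub height about 42 mm, lug radius about 26.6 mm). The sprocket is at (0.4475, 0.1185) with its x axis at yaw ≈ 49°. The drive's yaw is about -10.1° and its shaft is near (0.541, -0.148). I'll move now, starting with the turn.

```bash
python3 -m creep '0 0 -0.111 0 0 0 0.085; 0 0 -0.111 0 0 0 0.085; 0 0 -0.111 0 0 0 0.085; 0 0 -0.111 0 0 0 0.085; 0 0 -0.111 0 0 0 0.085' 40; python3 -c "
from h import *
print(arm.sense()['joints'])"
```

```text
time: 1.72
eef_pos: [0.1609, -0.526, 0.2313]
orientation: [2.857, 1.306, 0.0]
wrist_force: [0.3, 0.2, 0.5]
grip_width: 0.0847
grasp_force: 0.0
[-1.27399979e+00  8.68637486e-02  1.75917475e-01  1.65976442e+00
  1.27983795e-05  1.01031729e+00]
```

```bash
python3 -m creep '0 0 -.125 0 0 0 .085;0 0 -.125 0 0 0 .085;0 0 -.125 0 0 0 .085;0 0 -.125 0 0 0 .085;0 0 -.125 0 0 0 .085' >/dev/null
python3 -m creep '0 0 -.125 0 0 0 .085;0 0 -.125 0 0 0 .085;0 0 -.125 0 0 0 .085;0 0 -.125 0 0 0 .085;0 0 -.125 0 0 0 .085' >/dev/null
python3 -m creep '0 0 -.125 0 0 0 .085;0 0 -.125 0 0 0 .085;0 0 -.125 0 0 0 .085;0 0 -.125 0 0 0 .085;0 0 -.125 0 0 0 .085' >/dev/null
python3 -m creep '0 0 -.125 0 0 0 .085;0 0 -.125 0 0 0 .085;0 0 -.125 0 0 0 .085;0 0 -.125 0 0 0 .085;0 0 -.125 0 0 0 .085' >/dev/null
python3 -m creep '0 0 -.125 0 0 0 .085;0 0 -.125 0 0 0 .085;0 0 -.125 0 0 0 .085;0 0 -.125 0 0 0 .085;0 0 -.125 0 0 0 .085'
cat >> h.py <<'E'
from scipy.spatial.transform import Rotation as Ro
def to(p,yaw=None):
    s=arm.sense(); R=Ro.from_rotvec(s['orientation']); d=R.inv().apply(np.array(p)-s['eef_pos'])
    x=R.as_matrix()[:,0]; y=np.arctan2(x[1],x[0]); print('t',s['time'],'pos',s['eef_pos'].round(4),'yaw',np.degrees(y).round(2),'tilt',R.as_matrix()[:,2].round(4),'d_tool',d.round(4),'rows',np.linalg.norm(d)/.0417,'rz',None if yaw is None else (-(np.radians(yaw)-y+np.pi)%(2*np.pi)-np.pi).round(4),'j',s['joints'].round(2),'grip',s['grip_width'].round(4),s['grasp_force'],'F',s['wrist_force'].round(1))
E
python3 -c "
from h import *
to((.4475,.1185,.15),-131.2)"
```

```text
time: 3.8
eef_pos: [0.1608, -0.526, 0.2313]
orientation: [1.283, -2.868, 0.0]
wrist_force: [-0.3, 1.0, 0.2]
grip_width: 0.0849
grasp_force: 0.0Traceback (most recent call last):
  File "<string>", line 3, in <module>
    to((.4475,.1185,.15),-131.2)
    ~~^^^^^^^^^^^^^^^^^^^^^^^^^^
  File "h.py", line 17, in to
    x=R.as_matrix()[:,0]; y=np.arctan2(x[1],x[0]); print('t',s['time'],'pos',s['eef_pos'].round(4),'yaw',np.degrees(y).round(2),'tilt',R.as_matrix()[:,2].round(4),'d_tool',d.round(4),'rows',np.linalg.norm(d)/.0417,'rz',None if yaw is None else (-(np.radians(yaw)-y+np.pi)%(2*np.pi)-np.pi).round(4),'j',s['joints'].round(2),'grip',s['grip_width'].round(4),s['grasp_force'],'F',s['wrist_force'].round(1))
                                                                                                                                                                                                                                                                                                                                          ^^^^^^^^^^^^^^^^^^^^^
AttributeError: 'float' object has no attribute 'round'
```

```bash
sed -i "s/(-(np.radians(yaw)-y+np.pi)%(2\*np.pi)-np.pi)/-((np.radians(yaw)-y+np.pi)%(2*np.pi)-np.pi)/; s/s\['grip_width'\].round(4)/round(s['grip_width'],4)/" h.py
python3 -c "
from h import *
to((.4475,.1185,.15),-131.2)"
```

```text
t 3.8 pos [ 0.1608 -0.526   0.2313] yaw -131.8 tilt [-0. -0. -1.] d_tool [-0.6715  0.2158  0.0813] rows 17.0265676174626 rz -0.0104 j [-1.27  0.09  0.18  1.66 -0.   -2.12] grip 0.0849 0.0 F [-0.3  1.   0.2]
```

```bash
python3 -m creep '0 0 0 -.0336 .0108 .004 .085;0 0 0 -.0336 .0108 .004 .085;0 0 0 -.0336 .0108 .004 .085;0 0 0 -.0336 .0108 .004 .085;0 0 0 -.0336 .0108 .004 .085'
python3 -m creep '0 0 0 -.0336 .0108 .004 .085;0 0 0 -.0336 .0108 .004 .085;0 0 0 -.0336 .0108 .004 .085;0 0 0 -.0336 .0108 .004 .085;0 0 0 -.0336 .0108 .004 .085'
python3 -m creep '0 0 0 -.0336 .0108 .004 .085;0 0 0 -.0336 .0108 .004 .085;0 0 0 -.0336 .0108 .004 .085;0 0 0 -.0336 .0108 .004 .085;0 0 0 -.0336 .0108 .004 .085'
python3 -c "
from h import *
to((.4475,.1185,.15),-131.2)"
```

```text
time: 4.22
eef_pos: [0.2338, -0.3637, 0.2111]
orientation: [-1.273, 2.872, -0.0]
wrist_force: [0.6, 0.3, 0.1]
grip_width: 0.0847
grasp_force: 0.0
time: 4.63
eef_pos: [0.3065, -0.2028, 0.1913]
orientation: [-1.273, 2.871, -0.001]
wrist_force: [1.0, 0.2, -0.3]
grip_width: 0.085
grasp_force: 0.0
time: 5.05
eef_pos: [0.3793, -0.0418, 0.1714]
orientation: [-1.274, 2.871, -0.001]
wrist_force: [1.5, -0.4, -0.3]
grip_width: 0.085
grasp_force: 0.0
t 5.05 pos [ 0.3793 -0.0418  0.1714] yaw -132.14 tilt [ 1.e-03 -2.e-04 -1.e+00] d_tool [-0.1646  0.057   0.0215] rows 4.208518793351004 rz -0.0164 j [-0.11 -0.33 -0.32  1.58 -0.   -0.94] grip 0.085 0.0 F [ 1.5 -0.4 -0.3]
```

```bash
python3 -m creep '0 0 0 -.0336 .0108 .004 .085;0 0 0 -.0336 .0108 .004 .085;0 0 0 -.0336 .0108 .004 .085;0 0 0 -.0336 .0108 .004 .085;0 0 0 -.0285 .0108 .004 .085'
python3 -m creep '0 0 -.01 0 0 0 .085;0 0 0 0 0 0 .085'
python3 - <<'E'
from h import *
to((.4475,.1185,.15),-131.2)
c=snap('side'); cv2.imwrite('pics/pre.png',cv2.resize(c['pixels'][100:250,210:410,::-1],(800,600),interpolation=cv2.INTER_CUBIC))
E
```

```text
time: 5.47
eef_pos: [0.4488, 0.1157, 0.1511]
orientation: [-1.275, 2.871, -0.0]
wrist_force: [1.0, -1.6, 1.6]
grip_width: 0.0852
grasp_force: 0.0
time: 5.63
eef_pos: [0.4481, 0.1146, 0.1507]
orientation: [1.293, -2.862, -0.0]
wrist_force: [0.4, -0.8, 0.6]
grip_width: 0.0853
grasp_force: 0.0
t 5.6333 pos [0.4481 0.1146 0.1507] yaw -131.38 tilt [-1.3e-03 -4.0e-04 -1.0e+00] d_tool [-0.0026  0.003   0.0007] rows 0.09633195404553926 rz -0.0032 j [ 0.25 -0.14 -0.2   1.51 -0.   -0.6 ] grip 0.0853 0.0 F [ 0.4 -0.8  0.6]
```

View pics/pre.png

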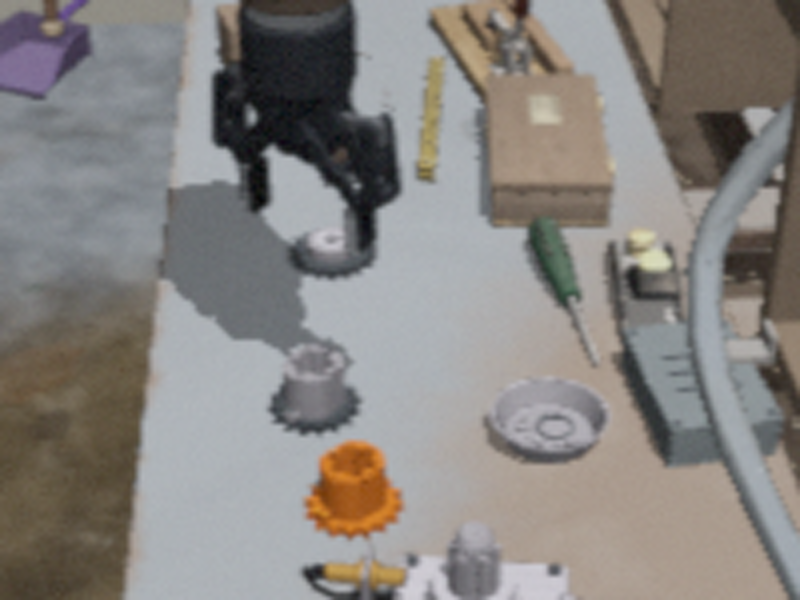

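The view shows the open gripper above the sprocket (hub at about (316,365) in the crop), with clear space around both fingers. I'll descend.

```bash
python3 -m creep '0 0 0 -.0026 .003 .03 .085;0 0 0 0 0 .03 .085;0 0 0 0 0 .03 .085;0 0 0 0 0 .025 .085;0 0 0 0 0 .012 .085'
python3 -m creep '0 0 0 0 0 .006 .085; 0 0 0 0 0 .003 .085'
python3 -m creep '0 0 0 0 0 0 .085; 0 0 0 0 0 0 .085'
python3 -c "
from h import *
to((.4475,.1185,.013),-131.2)"
```

```text
time: 6.1
eef_pos: [0.446, 0.1158, 0.0216]
orientation: [1.285, -2.864, -0.001]
wrist_force: [-0.1, -0.3, -0.4]
grip_width: 0.0853
grasp_force: 0.0
time: 6.27
eef_pos: [0.4477, 0.1167, 0.0155]
orientation: [-1.287, 2.866, -0.0]
wrist_force: [-0.4, -0.5, -0.1]
grip_width: 0.0851
grasp_force: 0.0
time: 6.43
eef_pos: [0.4485, 0.1174, 0.0167]
orientation: [-1.287, 2.864, -0.001]
wrist_force: [0.1, 0.0, 0.2]
grip_width: 0.0854
grasp_force: 0.0
t 6.4333 pos [0.4485 0.1174 0.0167] yaw -131.59 tilt [ 1.9e-03  5.0e-04 -1.0e+00] d_tool [-0.0001  0.0015  0.0037] rows 0.09623566777002458 rz -0.0069 j [ 0.26 -0.1  -0.42  1.24 -0.   -0.59] grip 0.0854 0.0 F [0.1 0.  0.2]
```

```bash
python3 -m creep '0 0 0 0 0 .002 .085; 0 0 0 0 0 0 .03;0 0 0 0 0 0 .03;0 0 0 0 0 0 .03;0 0 0 0 0 0 .03' 40
python3 -m creep '0 0 0 0 0 0 .03;0 0 0 0 0 0 .03;0 0 0 0 0 0 .03;0 0 0 0 0 0 .03;0 0 0 0 0 0 .03' 80
```

```text
time: 6.85
eef_pos: [0.4476, 0.1178, 0.0137]
orientation: [-1.289, 2.865, 0.002]
wrist_force: [-8.7, -1.8, 13.3]
grip_width: 0.0392
grasp_force: 38.7
time: 7.27
eef_pos: [0.4478, 0.1177, 0.0139]
orientation: [-1.289, 2.864, 0.001]
wrist_force: [-2.5, 0.9, 6.0]
grip_width: 0.0389
grasp_force: 81.5
```

```bash
python3 -m creep '0 0 0 0 0 -.02 .03;0 0 0 0 0 -.03 .03;0 0 0 0 0 -.035 .03;0 0 0 0 0 -.035 .03;0 0 0 0 0 -.03 .03'
python3 -m creep '0 0 .114 0 0 0 .03;0 0 .114 0 0 0 .03;0 0 .114 0 0 0 .03;0 0 .114 0 0 0 .03;0 0 .114 0 0 0 .03' >/dev/null
python3 -m creep '0 0 .114 0 0 0 .03;0 0 .114 0 0 0 .03;0 0 .114 0 0 0 .03;0 0 .114 0 0 0 .03;0 0 0 0 0 0 .03'
python3 - <<'E'
from h import *
to((.541,-.148,.165),169.9)
c=snap('side'); cv2.imwrite('pics/lift.png',cv2.resize(c['pixels'][110:260,220:420,::-1],(800,600),interpolation=cv2.INTER_CUBIC))
E
```

```text
time: 7.68
eef_pos: [0.4475, 0.1173, 0.1651]
orientation: [-1.288, 2.865, -0.0]
wrist_force: [0.6, 0.1, -2.9]
grip_width: 0.0388
grasp_force: 81.3
time: 8.52
eef_pos: [0.4474, 0.1173, 0.1627]
orientation: [-0.292, -3.127, 0.001]
wrist_force: [0.2, -0.1, -4.0]
grip_width: 0.0391
grasp_force: 81.6
t 8.5167 pos [0.4474 0.1173 0.1627] yaw 169.34 tilt [-1.e-03 -5.e-04 -1.e+00] d_tool [-0.141  -0.2434 -0.0023] rows 6.7456205229241135 rz -0.0097 j [ 0.26 -0.14 -0.17  1.53 -0.    0.44] grip 0.0391 81.6119023252395 F [ 0.2 -0.1 -4. ]
```

View pics/lift.png

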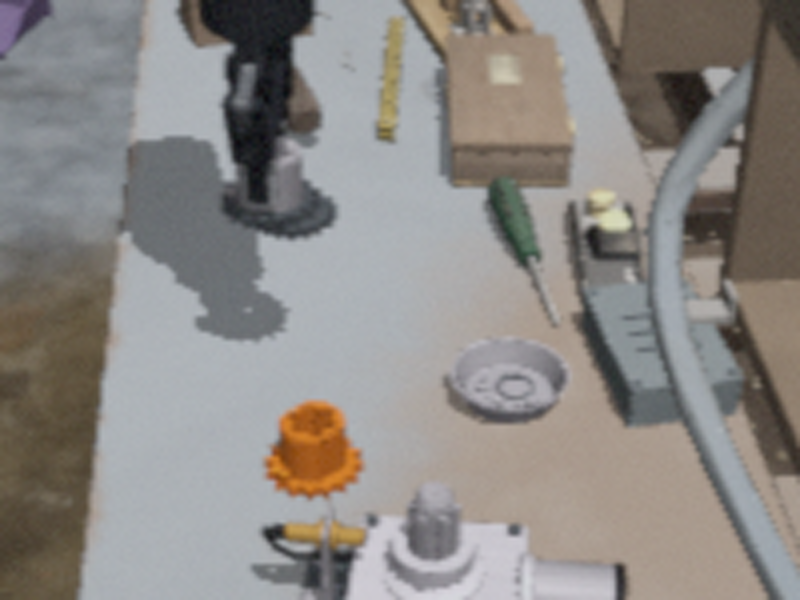

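Run:
```python
from h import *
s=arm.sense(); R=Ro.from_rotvec(s['orientation']).as_matrix(); p=s['eef_pos']
for n in('side','top'):
    c=snap(n)
    b=np.array([p[0],p[1],p[2]-.0137])
    im=cv2.resize(c['pixels'][:,:,::-1],None,fx=10,fy=10,interpolation=cv2.INTER_CUBIC)
    q=lambda x:tuple(int(v) for v in (proj(c,x)+.5)*10)
    th=np.linspace(0,2*np.pi,40)
    for z,r in((0,.035),(.008,.035),(.044,.023)):
        for t in th: cv2.circle(im,q(b+[r*np.cos(t),r*np.sin(t),z]),2,(0,0,255),-1)
    o=q(b+[0,0,.02]); im=im[o[1]-300:o[1]+300,o[0]-200:o[0]+200]
    cv2.imwrite(n+'_.png',im)
    for d in arm.masks_of(n,'sprocket')[:3]: print(n,d['xy'],d['score'],d['region'].sum())
    print(q(b))
cv2.imwrite('pics/fit.png',np.hstack([cv2.imread('side_.png'),cv2.imread('top_.png')]))
```

```text
side [292.0, 157.0] 0.71 231
(2868, 1611)
top [311.4, 220.3] 0.5 245
(2697, 2287)
```

View pics/fit.png

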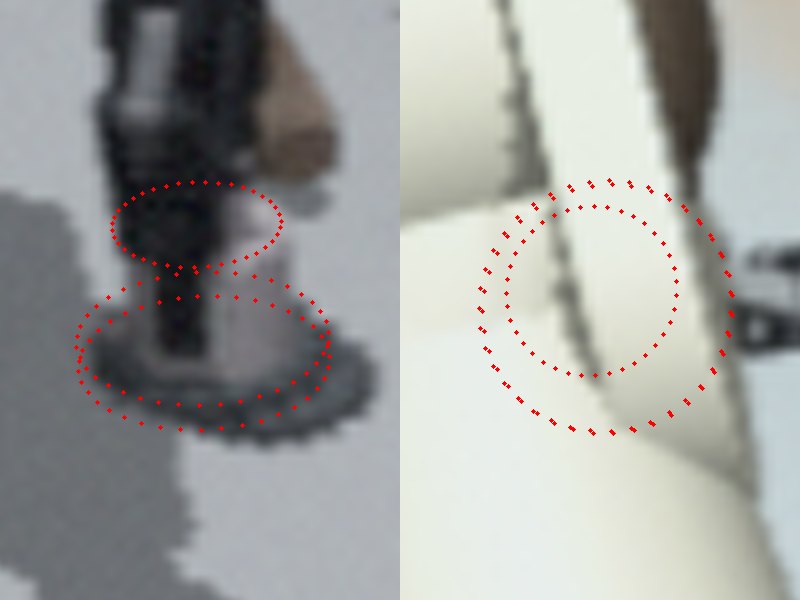

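The fit overlay shows the sprocket sitting off-centre towards +x in the grip, and possibly tilted. I'll carry it high above the shaft, closer to the camera, and measure it there.

```bash
python3 -m creep '0 0 -.01 -.0176 -.0304 -.0034 .03;0 0 0 -.0176 -.0304 -.0034 .03;0 0 0 -.0176 -.0304 -.0034 .03;0 0 0 -.0176 -.0304 -.0034 .03;0 0 0 -.0176 -.0304 -.0034 .03' >/dev/null
python3 -m creep '0 0 0 -.0176 -.0304 -.0034 .03;0 0 0 -.0176 -.0304 -.0034 .03;0 0 0 -.0176 -.0304 -.0034 .03;0 0 0 0 0 0 .03;0 0 0 0 0 0 .03'
python3 - <<'E'
from h import *
to((.541,-.148,.19),169.9)
L=[snap('side') for _ in range(4)]; c=L[0]; c['pixels']=np.mean([l['pixels'] for l in L],0).astype(np.uint8); np.save('held.npy',c,allow_pickle=True)
s=arm.sense(); o=proj(c,s['eef_pos']).astype(int); print(o, proj(c,(.541,-.148,.113)))
x0,y0=o[0]-40,o[1]-25; print(x0,y0)
cv2.imwrite('pics/held.png',cv2.resize(c['pixels'][y0:y0+60,x0:x0+80,::-1],(800,600),interpolation=cv2.INTER_CUBIC))
E
```

```text
time: 9.6
eef_pos: [0.5449, -0.148, 0.1899]
orientation: [-0.27, -3.129, -0.0]
wrist_force: [-1.0, 0.4, -3.2]
grip_width: 0.0389
grasp_force: 82.2
t 9.6 pos [ 0.5449 -0.148   0.1899] yaw 170.15 tilt [-1.e-03  2.e-04 -1.e+00] d_tool [ 0.0039 -0.0007 -0.0001] rows 0.09475961801028332 rz 0.0044 j [-0.27  0.11  0.12  1.58 -0.   -0.09] grip 0.0389 82.22662751970347 F [-1.   0.4 -3.2]
[330 206] [328.87673845 232.70807547]
290 181
```

View pics/held.png

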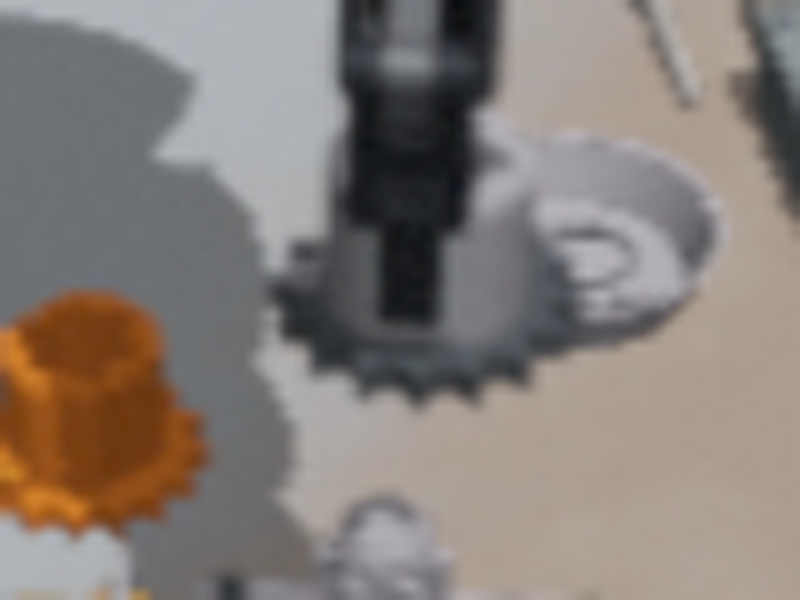

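In this view the sprocket hangs level over the shaft with its lug to the left (310,262), facing the pickup side. The disc spans columns 270–578, the hub 325–545, the finger is at 408, and the shaft tip is at (388,500–530). So the sprocket sits a few mm towards +x of the fingers. I'll quantify that.

Run:
```python
from h import *
from scipy.optimize import least_squares
c=np.load('held.npy',allow_pickle=True).item(); s=arm.sense(); p=s['eef_pos']
im=lambda X:(np.array(proj(c,X))+.5-[290,181])*10
th=np.linspace(0,2*np.pi,181)
def pred(x,y,z,ty,yw=-10*np.pi/180):
    R=Ro.from_euler('y',ty).as_matrix(); T=lambda v:np.array([x,y,z])+R@np.array(v)
    D=np.array([im(T([.035*np.cos(t),.035*np.sin(t),h])) for t in th for h in(0,.008)])
    H0=np.array([im(T([.023*np.cos(t),.023*np.sin(t),.012])) for t in th])
    H1=np.array([im(T([.023*np.cos(t),.023*np.sin(t),.040])) for t in th])
    l=im(T([-.027*np.cos(yw),-.027*np.sin(yw),.015]))
    return np.array([D[:,0].min(),D[:,0].max(),D[:,1].max(),H0[:,0].min(),H0[:,0].max(),H1[:,0].min(),H1[:,0].max(),l[0],l[1]])
obs=np.array([270,578,405,325,546,330,532,310,248])
w=np.array([1,.6,1,1,.7,.7,.5,1,1])
f=lambda q:w*(pred(q[0],p[1]+q[3]*0,q[1],q[2])-obs)
r=least_squares(lambda q:w*(pred(q[0],p[1],q[1],q[2])-obs),[p[0],p[2]-.014,0],x_scale=[.01,.01,.1],diff_step=1e-3)
print(r.x,(pred(r.x[0],p[1],*r.x[1:])-obs).round(0),'dx',r.x[0]-p[0],'dz',r.x[1]-p[2])
r=least_squares(lambda q:w*(pred(q[0],q[3],q[1],q[2])-obs),[p[0],p[2]-.014,0,p[1]],x_scale=[.01,.01,.1,.01],diff_step=1e-3)
print(r.x,(pred(r.x[0],r.x[3],*r.x[1:3])-obs).round(0))
print('pred nominal',pred(p[0],p[1],p[2]-.014,0).round())
# shaft: tip top centre
for z in(.113,.108,.1035): print(z,im((.541,-.148,z)).round(),im((.541,-.144,z)).round())
```

```text
[ 0.548062    0.17629066 -0.00899632] [  3.   9.   2.   2. -13.  -4.   5.  -1.  -2.] dx 0.00351548841610716 dz -0.01421498568858462
[ 0.54809322  0.17600771 -0.00872218 -0.14510421] [  3.   9.   2.   2. -13.  -4.   5.  -1.  -2.]
pred nominal [257. 571. 407. 311. 518. 312. 523. 294. 245.]
0.113 [394. 522.] [392. 511.]
0.108 [393. 538.] [392. 526.]
0.1035 [393. 552.] [391. 540.]
```

```bash
python3 -m creep '0 0 0.004 .0083 -.0009 .01 .03;0 0 0 0 0 .015 .03;0 0 0 0 0 .015 .03;0 0 0 0 0 .01 .03;0 0 0 0 0 .004 .03' >/dev/null
python3 -m creep '0 0 0 0 0 0 .03;0 0 0 0 0 0 .03'
python3 - <<'E'
from h import *
to((.5365,-.1475,.134),169.9)
L=[snap('side') for _ in range(4)]; c=L[0]; c['pixels']=np.mean([l['pixels'] for l in L],0).astype(np.uint8)
to((.5365,-.1475,.134),169.9)
x0,y0=290,195
cv2.imwrite('pics/above.png',cv2.resize(c['pixels'][y0:y0+60,x0:x0+80,::-1],(800,600),interpolation=cv2.INTER_CUBIC))
E
```

```text
time: 10.38
eef_pos: [0.5365, -0.1455, 0.1371]
orientation: [0.273, 3.129, -0.0]
wrist_force: [-0.7, -0.1, -2.8]
grip_width: 0.0387
grasp_force: 82.2
t 10.3833 pos [ 0.5365 -0.1455  0.1371] yaw 170.02 tilt [ 4.e-04 -1.e-04 -1.e+00] d_tool [-0.0003 -0.002   0.0031] rows 0.08762414237869386 rz 0.0021 j [-0.26  0.09 -0.01  1.48  0.   -0.09] grip 0.0387 82.2042716568103 F [-0.7 -0.1 -2.8]
t 10.5833 pos [ 0.5368 -0.1458  0.1373] yaw 169.99 tilt [ 1.2e-03 -3.0e-04 -1.0e+00] d_tool [ 0.     -0.0017  0.0033] rows 0.0891987061546982 rz 0.0016 j [-0.27  0.09 -0.01  1.48  0.   -0.09] grip 0.0388 82.2058421766269 F [ 0.   0.5 -3. ]
```

View pics/above.png

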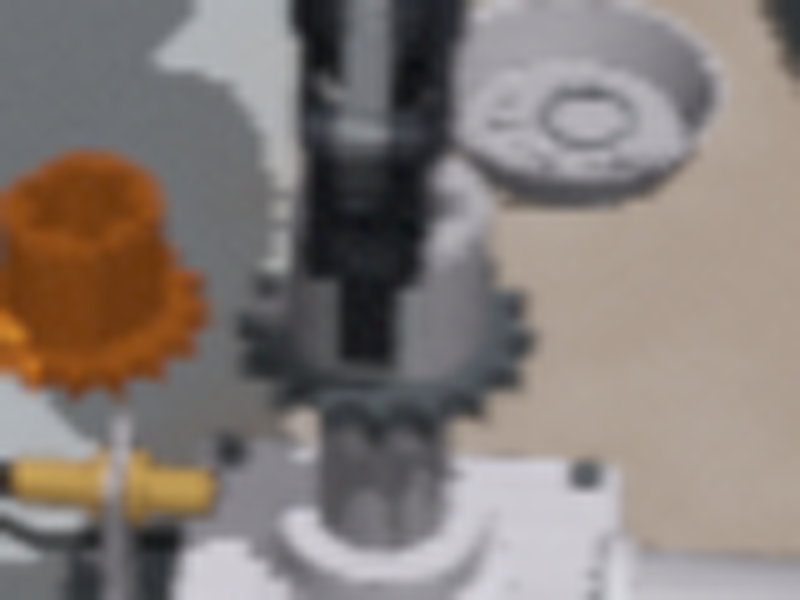

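The disc (240–535, centre about 388) is centred on the shaft (320–450, centre about 385), and the lug at (265,285) is on the pickup side. I'll lower it gently over the plain end.

```bash
python3 -m creep '0 0 0 .0006 -.0012 .002 .03;0 0 0 0 0 .004 .03;0 0 0 0 0 .003 .03;0 0 0 0 0 .002 .03' 
python3 -m creep '0 0 0 0 0 .003 .03;0 0 0 0 0 .003 .03;0 0 0 0 0 .002 .03'
```

```text
time: 10.92
eef_pos: [0.5354, -0.1469, 0.1248]
orientation: [-0.274, -3.129, -0.0]
wrist_force: [0.1, 0.1, -3.2]
grip_width: 0.0386
grasp_force: 82.2
time: 11.17
eef_pos: [0.5356, -0.1468, 0.1171]
orientation: [-0.274, -3.13, -0.0]
wrist_force: [0.2, 0.2, -2.8]
grip_width: 0.0386
grasp_force: 82.2
```

```bash
python3 -m creep '0 0 0 0 0 .002 .03;0 0 0 0 0 .002 .03;0 0 0 0 0 .001 .03'
python3 -m creep '0 0 0 0 0 .002 .03;0 0 0 0 0 .002 .03;0 0 0 0 0 .001 .03'
```

```text
time: 11.42
eef_pos: [0.536, -0.1466, 0.1126]
orientation: [0.274, 3.129, 0.001]
wrist_force: [1.5, 1.9, -1.4]
grip_width: 0.0388
grasp_force: 82.4
time: 11.67
eef_pos: [0.5361, -0.1466, 0.1076]
orientation: [0.274, 3.129, 0.001]
wrist_force: [4.3, 3.2, -0.1]
grip_width: 0.0386
grasp_force: 82.4
```

Meshed: the underside is at about 94 mm with only light side forces pointing +x and +y. I'll ease that way and continue down.

```bash
python3 -m creep '0 0 0 -.0006 .0006 .001 .03;0 0 0 0 0 .002 .03;0 0 0 0 0 .002 .03;0 0 0 0 0 .002 .03'
python3 -m creep '0 0 0 0 0 .003 .03;0 0 0 0 0 .003 .03;0 0 0 0 0 .002 .03'
python3 -c "
from h import *
to((.5365,-.146,.076),169.9);print(arm.sense()['ft_torque'])"
```

```text
time: 12.0
eef_pos: [0.5361, -0.1465, 0.1001]
orientation: [-0.274, -3.129, 0.0]
wrist_force: [0.3, 0.5, -2.9]
grip_width: 0.0384
grasp_force: 82.3
time: 12.25
eef_pos: [0.5361, -0.1464, 0.0919]
orientation: [-0.274, -3.129, 0.0]
wrist_force: [1.1, 0.3, -2.9]
grip_width: 0.0386
grasp_force: 82.3
t 12.25 pos [ 0.5361 -0.1464  0.0919] yaw 169.98 tilt [-6.e-04  0.e+00 -1.e+00] d_tool [-0.0003  0.0005  0.0159] rows 0.3808156862294841 rz 0.0014 j [-0.27  0.09 -0.09  1.39 -0.   -0.09] grip 0.0386 82.28190864290809 F [ 1.1  0.3 -2.9]
[ 0.17835609 -0.14142961  0.00318371]
```

```bash
python3 -m creep '0 0 0 0 0 .003 .03;0 0 0 0 0 .003 .03;0 0 0 0 0 .002 .03;0 0 0 0 0 .002 .03;0 0 0 0 0 .002 .03' 110
python3 -m creep '0 0 0 0 0 .002 .03;0 0 0 0 0 .001 .03;0 0 0 0 0 .001 .03; 0 0 0 0 0 0 .03'
```

```text
time: 12.67
eef_pos: [0.5363, -0.1465, 0.0812]
orientation: [0.274, 3.129, -0.0]
wrist_force: [-3.6, 1.2, 6.8]
grip_width: 0.0388
grasp_force: 115.6
time: 13.0
eef_pos: [0.5364, -0.1465, 0.0775]
orientation: [0.274, 3.129, -0.0]
wrist_force: [-3.8, 0.8, 9.2]
grip_width: 0.0386
grasp_force: 116.0
```

```bash
python3 -m creep '0 0 0 0 0 .001 .03;0 0 0 0 0 .001 .03;0 0 0 0 0 .001 .03; 0 0 0 0 0 0 .03'
python3 -m creep '0 0 0 0 0 .001 .03;0 0 0 0 0 0 .03; 0 0 0 0 0 0 .03'
```

```text
time: 13.33
eef_pos: [0.5365, -0.1465, 0.076]
orientation: [0.274, 3.128, -0.001]
wrist_force: [-7.8, 1.0, 18.2]
grip_width: 0.0388
grasp_force: 117.4
time: 13.58
eef_pos: [0.5366, -0.1466, 0.0759]
orientation: [0.274, 3.127, -0.001]
wrist_force: [-9.5, 2.9, 24.3]
grip_width: 0.0384
grasp_force: 118.3
```

The stop is reached: the TCP has stalled at 75.9 mm, so the underside is at about 62 mm, and the net push is 27 N. One last check picture.

```bash
python3 -m creep '0 0 0 0 0 0 .03;0 0 0 0 0 0 .03; 0 0 0 0 0 0 .03'
python3 - <<'E'
from h import *
c=snap('side'); to((.5365,-.146,.076),169.9)
cv2.imwrite('pics/end.png',cv2.resize(c['pixels'][200:260,290:370,::-1],(800,600),interpolation=cv2.INTER_CUBIC))
E
```

```text
time: 13.83
eef_pos: [0.5366, -0.1465, 0.0759]
orientation: [0.274, 3.127, -0.001]
wrist_force: [-10.9, 3.1, 23.9]
grip_width: 0.0381
grasp_force: 118.3
t 13.8833 pos [ 0.5366 -0.1465  0.0759] yaw 169.98 tilt [ 2.7e-03 -9.0e-04 -1.0e+00] d_tool [ 0.0001  0.0005 -0.0001] rows 0.01293421689063629 rz 0.0014 j [-0.27  0.1  -0.11  1.36 -0.   -0.09] grip 0.0385 118.3227370865643 F [-10.3   2.7  24.2]
```

View pics/end.png

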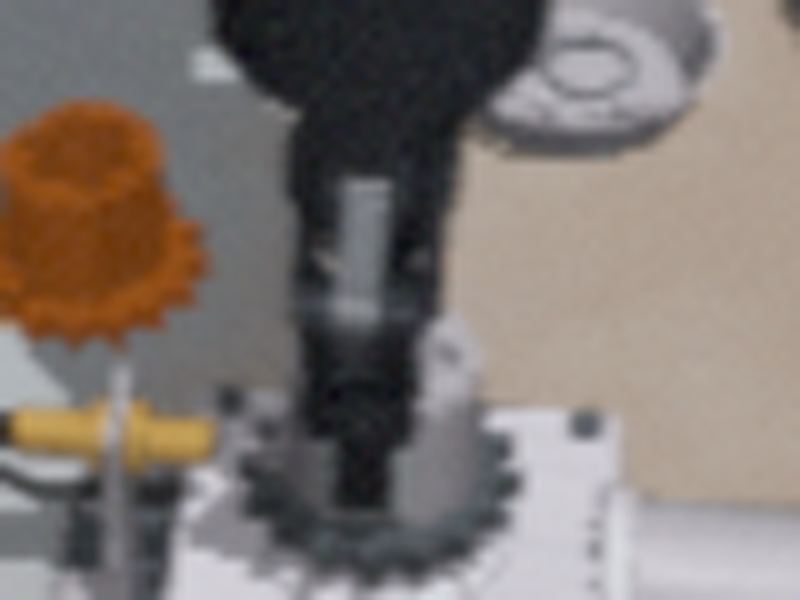

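The picture shows the sprocket seated level on the shaft with the disc at (380,500). The lug at about (262,425) faces the brass pickup tip at (215,435), and the fingers are still gripping. I'm handing it in.

```bash
python3 -c "
from workcell import arm
print(arm.finish_job())"
```

```text
the job is handed in; nothing more can be done
None
```

The sprocket is on the splined shaft, lug facing the pickup and pressed down to the stop at about 24 N, still gripped; the job was handed in at about 13.9 s of the 43 s, with no verdict returned.

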